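Shift the lathe drive's gear lever to the disc slot

TASK

Change gear on the small lathe drive: with the fingers, push the ball-topped lever out of the slot it stands in, along the H-shaped gate, and fully home in the slot whose end is marked by the round disc, without running it home in any other slot on the way. Only push it from the side, never take it between the fingers; leave the loose things around the drive where they are, and finish clear of everything.

Things in the scene. Friction and masses are not known exactly. Their poses are not given: they have to be found in the camera images.
- drive: Fixed lathe drive: red gearbox 200 (x) x 180 (y) mm, on it an aluminium gate cover 156 x 124 mm, its top 98 mm above the table; motor on the -y side (to y = -275 mm, top at 128 mm), chuck on the +y side (to y = 160 mm, top at 105 mm). Origin on the table below the gate centre; x away from the robot (yaw within 0.35 rad), y left, z up.
- gate (a point): Centre of the H slot, on the cover's top; axes as the drive's. Two lanes along x at y = +22 and -22 mm, joined at x = 0 by a cross channel along y; all 16 mm wide, inner corners rounded 5 mm. Each lane is cut from x = -30 to +30 mm: four slots (near/far, left/right). The lever's stem cannot pass the solid metal between the lanes.
- knob (a point): Centre of the lever's brass ball, 28 mm across. Upright, it is 190 mm above the table, straight over the gate centre; in a slot about 46 to 48 mm fore or aft, 45 to 48 mm to the side, and about 177 mm high. The lever starts in the near left slot (-x, +y; square mark). It stays where it is left; moving it takes 1 to 2 N at the ball.
- stem (a point): Point on the axis of the lever's straight steel stem (12 mm diameter), 35 mm below the ball's centre; z points up along the stem. The stem tilts both ways about a pivot 20 mm above the table, straight below the gate centre; the ball's centre is 170 mm from the pivot.
- lever_fore (a joint): Lever's tilt along the drive's x, rad: 0 is the cross channel, positive leans to +x (away from the robot), about +-0.29 is the end of a slot.
- lever_cross (a joint): Lever's sideways tilt, rad: positive leans to the drive's +y (left); about +0.28 in the left lane, about -0.28 in the right lane. With p = lever_fore and q = lever_cross the ball's centre lies at 170 mm x (sin p cos q, sin q, cos p cos q) from the pivot, along the drive's axes.
- disc: Round black disc, 26 mm across, 4 mm high, fixed on the cover just beyond the end of the slot to be chosen. Its centre is at x = +-52, y = +-32 mm from the gate centre: the signs tell which slot (far left, far right or near right; never the starting one). Origin: centre of its underside.
- bar: Straight black bar, 32 x 8 x 4 mm, marking another slot in the same way.
- twin: Two parallel black bars, each 32 x 8 x 4 mm, 18 mm between centres, marking another slot in the same way.
- oil: Loose white oil bottle, 48 mm diameter, 130 mm high, beyond the drive. Bystander; origin under its centre.
- chuck_key: Loose steel T-shaped chuck key, about 105 x 80 mm, 14 mm high, lying on the robot's side of the motor. Bystander; origin under its middle.
- spindle: Loose turned wooden spindle, foot 42 mm across, 70 mm high, standing left of the chuck. Bystander; origin under its centre.
- collar: Loose brass collar, 52 mm across, 20 mm high, beyond the drive. Bystander; origin under its centre.

How it is judged (in metres and radians):
On the way, in this order (a step that is already met when the one before it is completed fails the run):
1. the lever is brought out of its starting slot to the cross channel or beyond (value of joint lever_fore above -0.08 rad).
2. the lever is fully home in the slot marked by the disc ((((x of disc in the frame of gate above 0 m and y of disc in the frame of gate above 0 m) and (value of joint lever_fore above 0.25 rad and value of joint lever_cross above 0.2 rad)) or ((x of disc in the frame of gate above 0 m and y of disc in the frame of gate below 0 m) and (value of joint lever_fore above 0.25 rad and value of joint lever_cross below -0.2 rad)) or ((x of disc in the frame of gate below 0 m and y of disc in the frame of gate below 0 m) and (value of joint lever_fore below -0.25 rad and value of joint lever_cross below -0.2 rad)))), for 0.2 s.
At the end, for the whole second after the job is handed in: The lever rests in the slot marked by the disc: lever_fore beyond 0.25 rad (within about 7 mm of the slot's end at the ball) to the disc's end and lever_cross beyond 0.2 rad to the disc's side; the loose things are within 15 mm of where they were ((((x of disc in the frame of gate above 0 m and y of disc in the frame of gate above 0 m) and (value of joint lever_fore above 0.25 rad and value of joint lever_cross above 0.2 rad)) or ((x of disc in the frame of gate above 0 m and y of disc in the frame of gate below 0 m) and (value of joint lever_fore above 0.25 rad and value of joint lever_cross below -0.2 rad)) or ((x of disc in the frame of gate below 0 m and y of disc in the frame of gate below 0 m) and (value of joint lever_fore below -0.25 rad and value of joint lever_cross below -0.2 rad))) and velocity of joint lever_fore between -0.05 and 0.05 rad/s and velocity of joint lever_cross between -0.05 and 0.05 rad/s and distance of each of oil, chuck_key, spindle, collar from where it was at the start of the episode below 0.015 m); the robot touches nothing.
It fails at once if the lever is run home in a slot that is not marked by the disc (((value of joint lever_fore above 0.25 rad and value of joint lever_cross above 0.2 rad) and not (x of disc in the frame of gate above 0 m and y of disc in the frame of gate above 0 m)) or ((value of joint lever_fore above 0.25 rad and value of joint lever_cross below -0.2 rad) and not (x of disc in the frame of gate above 0 m and y of disc in the frame of gate below 0 m)) or ((value of joint lever_fore below -0.25 rad and value of joint lever_cross below -0.2 rad) and not (x of disc in the frame of gate below 0 m and y of disc in the frame of gate below 0 m))).
It fails at once if the lever is taken between the fingers (contact force between the fingers and drive above 0.3 N and x of the grasp point in the frame of stem between -0.009 and 0.009 m and y of the grasp point in the frame of stem between -0.009 and 0.009 m and z of the grasp point in the frame of stem between -0.05 and 0.055 m).
It fails at once if the lever is forced across the solid part of the gate ((value of joint lever_fore above 0.13 rad or value of joint lever_fore below -0.13 rad) and value of joint lever_cross between -0.14 and 0.14 rad).
It fails at once if a loose thing is lifted, knocked over or shoved away (distance of any of oil, chuck_key, spindle, collar from where it was at the start of the episode above 0.03 m).
It also fails if it takes over 48 s, if anything falls off the work surface, if the arm or the gripper's body presses on something with over 40 N, if the wrist force passes 120 N, or if a joint passes its speed limit or range.

ROBOT

A 7-joint arm with a two-finger parallel gripper is mounted at the origin on the work surface. World frame = base frame: x ahead of the robot, y to its left, z up, the work surface at z = 0. Lengths are in m, angles in degrees, forces in N, time in s.
With the tool pointing down it reaches from about 0.35 to 0.9 m from the base axis. Payload 8.1 kg.
Tool frame: the origin (TCP) lies at the very end of the fingers, on their centre line; the grasp point (between the pads) lies 19 mm behind it; z points along the fingers, x is the direction in which the jaws open and shut, and the axes are right-handed (so a half turn about z gives the same grasp; the last joint's range is limited). The gripper opens to 85 mm and grips with 20 to 120 N. Pads are 22 mm wide; open, the fingers measure 114 mm over their backs; the gripper's body (76 mm by 85 mm) begins 54 mm behind the grasp point. The pads swing forward as they close: fully open they stand 13 mm farther back than shut.
Start: joints at [-70.394, 24.895, 1.432, 90.138, -0.665, 64.973, -4.303], TCP at [0.269, 0.564, 0.231] pointing down, gripper open.
Joint ranges: [-149.89, 149.89], [-25.12, 119.58], [-72.63, 75.52], [4.76, 147.25], [-75.54, 255.54], [6.69, 114.76], [-157.13, 157.13]. Speed limits (degrees/s): [127.2, 127.2, 172.46, 172.46, 180, 180, 180].

INTERFACE

Orientations are given as a 3x3 rotation matrix whose columns are the frame's x, y, z axes.
In Python, from bench import r, cams gives the robot as it stands.
- The arm moves only by the shell command python3 -m creep 'ROWS' [OPENING] [FORCE]. ROWS is JSON, a list of rows, each a list of 2 entries, a list of its own where there are three numbers: the shift along the tool's x, y, z in m, then the turn, a rotation vector about the tool's x, y, z in rad. A call has 1 to 12 rows; each row shifts and turns the commanded pose from where the row before left it, along the tool's axes as they then stand; what a row does not reach is not made up. A row lasts 1/8 s, in which the tool goes at most 62.5 mm and 10.7 degrees, less where a joint would pass 70% of its speed; a pose out of reach is approached as far as the arm can. A call is refused whole if a number of a shift passes 0.0625 or a number of a turn 0.188, either way. A call with a gripper value outside its range is refused whole. OPENING is the gripper command: -1 is fully open, 1 is shut, values between are in proportion, set as the call begins (- or left out, the last holds). The fingers move at their own pace and stop on an object; FORCE is the grip in N (left out, the last holds). Time passes only in rows, so rows that do not move let the fingers close. It gives the time, the measured TCP pose, the force and the opening at its end, in the units of the state.
- r.read_state(): the state, without advancing time (a new reading comes with each control period).
- cams.capture(name): name is "scene" or "top" or "wrist"; returns a dict with "image" (400x640x3 uint8, blue, green, red), "depth" (400x640 float32, m along the optical axis (not along the pixel's ray), 0 where there is no reading), "mtx" (3x3 intrinsics, pixels), "extrinsics" (4x4, takes a point from world to camera coordinates); the wrist camera has in their place "T_tool_cam" (4x4, takes a point from camera to tool coordinates, whose origin is the TCP and whose axes are the tool frame's). Camera axes: x right, y down, z forward; pixel columns grow to the right and rows downward; lengths in m; the calibration is good to about 2 mm. The wrist camera is an equidistant fisheye: a pixel r from the principal point sees the ray r / f radians off the axis. A picture is of the moment at which its call begins: read the wrist's pose just before it.
- r.hand_in(): hands the job in, once; it reports no verdict.
The state is a dict: "time": time; "joints": joint angles; "dq": joint speeds; "joint_efforts": joint torques, N m; "tcp_pos": TCP position; "orientation": TCP orientation; "contact_force": force on the tool from outside, world axes, zero at the start; "moment": the same for the moment, N m; "finger_gap": finger opening in m.
Only numpy, scipy, OpenCV 4.12 (cv2) and the standard library are available. Lean on these libraries where they do the work, as an engineer would, in place of code of your own. Each camera call takes 0.05 s, during which the arm holds its last target.

## Working session

There is one attempt and no reset: what is moved stays moved. The work goes in short steps, Python scripts to look and compute and a shell command to move; the robot and the scene stay as the last step left them, time stands still between calls to the robot, and variables do not carry over. Pictures are saved under pics/ and viewed, and the job is handed in when it is done.

```bash
ls; mkdir -p pics; python3 - <<'E'
from bench import r,cams
import cv2,numpy as np
s=r.read_state();print(s)
for n in("scene","top"):
    c=cams.capture(n);cv2.imwrite(f"pics/{n}0.png",c["image"]);np.savez(f"/tmp/{n}.npz",**c)
    print(n,c["mtx"],c["extrinsics"])
E
```

```text
pics
{'time': 0.0, 'joints': array([-70.39257404,  24.93683935,   1.43223066,  90.19008435,
        -0.66184197,  64.97443662,  -4.30169949]), 'dq': array([ 0.02694425, -0.02929628, -0.00176479,  0.07290414, -0.04379101,
        0.00062258,  0.02021095]), 'joint_efforts': array([-3.28176066e-04, -6.70463848e+01,  1.02494571e+00, -3.16218209e+01,
        1.56052230e-02,  1.24427563e-02,  1.42187378e-05]), 'tcp_pos': array([0.2687872 , 0.56367398, 0.23051544]), 'orientation': array([[ 4.30334924e-01,  9.02669148e-01, -5.12681454e-04],
       [ 9.02667852e-01, -4.30335182e-01, -1.54257063e-03],
       [-1.61305578e-03,  2.01040947e-04, -9.99998679e-01]]), 'contact_force': array([0.67952467, 0.06109213, 0.39414173]), 'moment': array([-0.05919325,  0.00132595,  0.05396329]), 'finger_gap': 0.08544471204390283}
scene [[455.34269606   0.         319.54819954]
 [  0.         455.34269606 200.2029302 ]
 [  0.           0.           1.        ]] [[-0.69373548  0.72022588 -0.00240092  0.36257806]
 [ 0.4187387   0.40062047 -0.81496082 -0.18038716]
 [-0.58599402 -0.56637259 -0.57951108  1.45695408]
 [ 0.          0.          0.          1.        ]]
top [[370.55635136   0.         314.43759043]
 [  0.         370.55635136 202.68759122]
 [  0.           0.           1.        ]] [[-0.01309443 -0.99990873  0.00332584  0.06361327]
 [-0.99497333  0.01269941 -0.09933174  0.5985144 ]
 [ 0.09928043 -0.00460981 -0.99504882  0.80200015]
 [ 0.          0.          0.          1.        ]]
```

View pics/scene0.png

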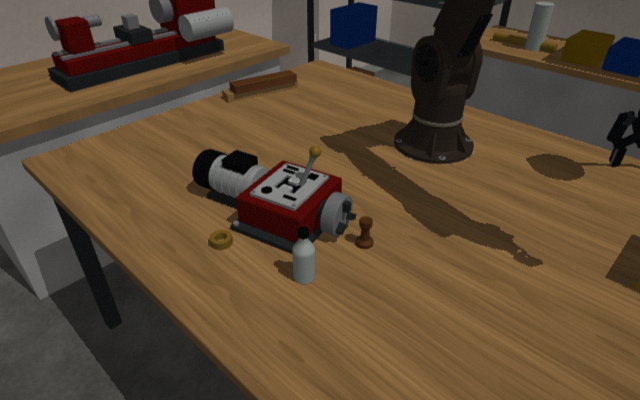

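View pics/top0.png

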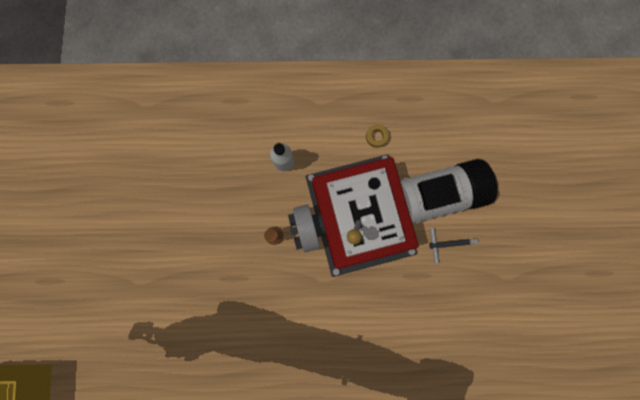

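The top view shows the disc at about (374,183), in the far right slot. The single bar is at (344,190), far left, and the twin bars at (388,232), near right. The knob is at (354,237), near left. I'll enlarge this to measure.

```bash
python3 - <<'E'
import cv2,numpy as np
t=np.load("/tmp/top.npz")["image"];s=np.load("/tmp/scene.npz")["image"]
cv2.imwrite("pics/topc.png",cv2.resize(t[145:285,290:430],(784,588)[:1]*1+(588,) if 0 else (588,588),interpolation=cv2.INTER_CUBIC))
cv2.imwrite("pics/scenec.png",cv2.resize(s[135:255,225:365],(700,600),interpolation=cv2.INTER_CUBIC))
E
```

```text
(no output)
```

View pics/topc.png

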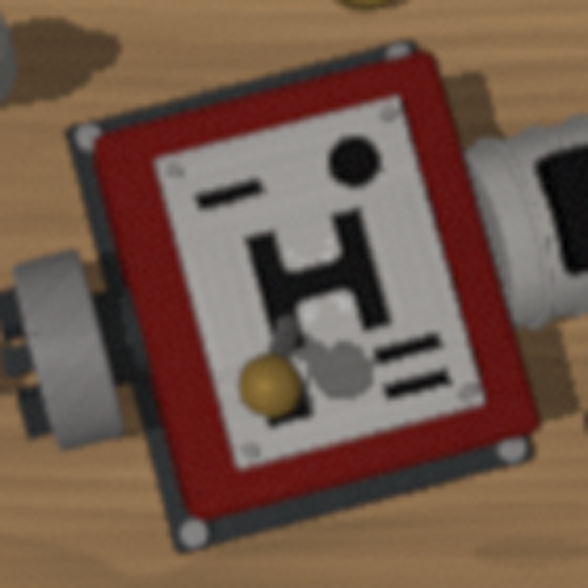

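View pics/scenec.png

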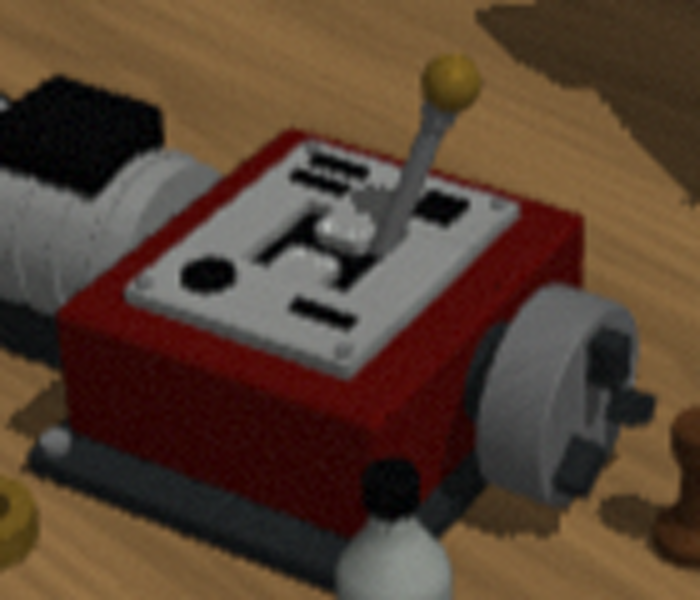

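```bash
cat > h.py <<'E'
import numpy as np,cv2
C={n:np.load(f"/tmp/{n}.npz") for n in("top","scene")}
P={n:C[n]["mtx"]@C[n]["extrinsics"][:3] for n in C}
def tri(a,b):
    X=cv2.triangulatePoints(P["top"],P["scene"],np.array(a,float).reshape(2,1),np.array(b,float).reshape(2,1))
    return (X[:3]/X[3]).ravel()
def onz(n,uv,z):
    K=C[n]["mtx"];E=C[n]["extrinsics"];R=E[:3,:3];t=E[:3,3]
    d=R.T@np.linalg.solve(K,[*uv,1]);c=-R.T@t
    return c+d*(z-c[2])/d[2]
T=lambda u,v:(290+(u+.5)/4.2-.5,145+(v+.5)/4.2-.5)
S=lambda u,v:(225+(u+.5)/5-.5,135+(v+.5)/5-.5)
E
python3 - <<'E'
from h import *
np.set_printoptions(precision=4,suppress=True)
pts=dict(FL=((155,158),(345,376)),FR=((400,97),(128,295)),NR=((487,403),(303,142)),NL=((240,468),(520,210)),disc=((354,161),(208,274)),knob=((270,385),(452,82)))
W={}
for k,(a,b) in pts.items():
    W[k]=onz("top",T(*a),.098 if k!="knob" else .177);print(k,tri(T(*a),S(*b)),W[k],onz("scene",S(*b),.098 if k!="knob" else .177))
c=(W["FL"]+W["FR"]+W["NL"]+W["NR"])/4
dx=(W["FL"]+W["FR"]-W["NL"]-W["NR"]);dy=(W["FL"]-W["FR"]+W["NL"]-W["NR"])
print(c,np.linalg.norm(dx)/2,np.linalg.norm(dy)/2,np.degrees(np.arctan2(dx[1],dx[0])),np.degrees(np.arctan2(-dy[0],dy[1])))
yaw=np.arctan2(dx[1],dx[0]);R=np.array([[np.cos(yaw),-np.sin(yaw)],[np.sin(yaw),np.cos(yaw)]])
for k in("knob","disc"):print(k,R.T@(W[k]-c)[:2])
for k,(u,v) in dict(spindle=(274,236),oil=(281,152),collar=(377,135),key=(440,244)).items():print(k,R.T@(onz("top",(u,v),.05)-c)[:2])
E
```

```text
FL [0.6359 0.0299 0.0938] [0.6347 0.0306 0.098 ] [0.6399 0.0337 0.098 ]
FR [ 0.6633 -0.0909  0.0941] [ 0.6637 -0.0912  0.098 ] [ 0.6663 -0.0851  0.098 ]
NR [ 0.5134 -0.1303  0.096 ] [ 0.5124 -0.1287  0.098 ] [ 0.5161 -0.1286  0.098 ]
NL [ 0.4823 -0.008   0.094 ] [ 0.4828 -0.008   0.098 ] [ 0.4866 -0.0035  0.098 ]
disc [ 0.6319 -0.0674  0.1012] [ 0.632  -0.0675  0.098 ] [ 0.6292 -0.0715  0.098 ]
knob [ 0.522  -0.0146  0.1796] [ 0.5219 -0.0148  0.177 ] [ 0.5187 -0.0179  0.177 ]
[ 0.5734 -0.0493  0.098 ] 0.15631155904337327 0.12476081894910668 14.085423544971174 13.602552689094551
knob [-0.0415  0.046 ]
disc [ 0.0524 -0.0319]
spindle [0.001  0.1997]
oil [0.177  0.1391]
collar [ 0.1598 -0.0775]
key [-0.1078 -0.1438]
```

Two views agree on the disc (far right) and the gate centre, about (0.574, -0.049) with yaw 13.8°. Next I'll shut the gripper and work out the approach.

```bash
cat > go.py <<'E'
import sys,numpy as np
from bench import r
np.set_printoptions(precision=4,suppress=True)
yaw=np.radians(13.8);c=np.array([.574,-.049])
Rd=np.array([[np.cos(yaw),-np.sin(yaw)],[np.sin(yaw),np.cos(yaw)]])
def show(targets):
    s=r.read_state();p=s["tcp_pos"];O=s["orientation"]
    print("t",s["time"],"drive xy",1e3*Rd.T@(p[:2]-c),"z",1e3*p[2],"toolx yaw rel drive",np.degrees(np.arctan2(O[1,0],O[0,0]))-13.8,"z",O[:,2],"F",s["contact_force"],"Fdrive",Rd.T@s["contact_force"][:2],"gap",s["finger_gap"],"J7",s["joints"][6])
    for t in targets:
        w=np.append(c+Rd@np.array(t[:2])/1e3,t[2]/1e3)
        d=O.T@(w-p);n=np.max(abs(d))/.0625
        print(t,"shift",d,"rows",np.linalg.norm(d)/.0625)
        p=w
show([tuple(map(float,a.split(","))) for a in sys.argv[1:]])
E
python3 go.py -- 2>/dev/null || python3 go.py -105,46,230
```

```text
t 0.1 drive xy [-150.2419  667.855 ] z 230.59121686086294 toolx yaw rel drive 50.71151972232171 z [-0.0005 -0.0014 -1.    ] F [-0.0212  1.2076 -0.1714] Fdrive [0.2675 1.1778] gap 0.08508700012034094 J7 -4.301384692536931
(-105.0, 46.0, 230.0) shift [-0.4526  0.4288  0.0013] rows 9.97598202280017
```

```bash
python3 -m creep '[[[0,0,0],[0,0,-0.171]],[[0,0,0],[0,0,-0.171]],[[0,0,0],[0,0,-0.172]],[[0,0,0],[0,0,-0.172]]]' 1 20; python3 go.py -105,46,230 -105,46,160
```

```text
time: 0.6
tcp_pos: [0.2688, 0.5639, 0.2308]
orientation: [[-0.244, 0.97, -0.0], [0.97, 0.244, -0.001], [-0.001, -0.001, -1.0]]
contact_force: [0.1, 0.6, 0.6]
finger_gap: 0.0124
t 0.6 drive xy [-150.1488  667.981 ] z 230.8354114014892 toolx yaw rel drive 90.34000307142468 z [-0.0003 -0.0009 -1.    ] F [0.1321 0.6346 0.6102] Fdrive [0.2797 0.5848] gap 0.012398519215950948 J7 31.658139541120743
(-105.0, 46.0, 230.0) shift [-0.6222  0.0415  0.0013] rows 9.977888769711017
(-105.0, 46.0, 160.0) shift [0.0001 0.     0.07  ] rows 1.1199999999999999
```

```bash
python3 -m creep '[[[-0.052,0.0035,0],[0,0,0]],[[-0.052,0.0035,0],[0,0,0]],[[-0.052,0.0035,0],[0,0,0]],[[-0.052,0.0035,0],[0,0,0]],[[-0.052,0.0035,0],[0,0,0]],[[-0.052,0.0035,0],[0,0,0]],[[-0.052,0.0035,0],[0,0,0]],[[-0.052,0.0035,0],[0,0,0]],[[-0.052,0.0035,0],[0,0,0]],[[-0.052,0.0035,0],[0,0,0]],[[-0.052,0.0035,0],[0,0,0]],[[-0.05,0.0035,0],[0,0,0]]]'; python3 go.py -105,46,160 -75,46,160
```

```text
time: 2.1
tcp_pos: [0.4584, -0.0315, 0.2313]
orientation: [[-0.239, 0.971, 0.0], [0.971, 0.239, 0.0], [0.0, 0.0, -1.0]]
contact_force: [0.7, 0.4, -0.6]
finger_gap: 0.0
t 2.1 drive xy [-108.1074   44.5688] z 231.28609362261182 toolx yaw rel drive 90.01224812545175 z [ 0.0001  0.0001 -1.    ] F [ 0.686   0.4326 -0.5749] Fdrive [0.7694 0.2565] gap 2.9126219323125418e-05 J7 104.03153434662903
(-105.0, 46.0, 160.0) shift [0.0014 0.0031 0.0713] rows 1.141890260867226
(-75.0, 46.0, 160.0) shift [-0.    0.03  0.  ] rows 0.4799999999999998
```

```bash
python3 -m creep '[[[0,0,0.024],[0,0,0]],[[0,0,0.024],[0,0,0]],[[0.0015,0,0.023],[0,0,0]],[[0,0.01,0],[0,0,0]],[[0,0.01,0],[0,0,0]],[[0,0,0],[0,0,0]]]'; python3 go.py -30,46,160; python3 - <<'E'
from bench import cams
import cv2
t=cams.capture("top")["image"];cv2.imwrite("pics/top1.png",cv2.resize(t[145:285,270:430],(672,588),interpolation=cv2.INTER_CUBIC))
t=cams.capture("scene")["image"];cv2.imwrite("pics/sc1.png",cv2.resize(t[95:255,225:405],(675,600),interpolation=cv2.INTER_CUBIC))
t=cams.capture("wrist")["image"];cv2.imwrite("pics/w1.png",t)
E
```

```text
time: 2.85
tcp_pos: [0.4791, -0.0232, 0.1612]
orientation: [[-0.239, 0.971, 0.002], [0.971, 0.239, 0.0], [-0.0, 0.002, -1.0]]
contact_force: [0.3, -0.3, 0.1]
finger_gap: 0.0002
t 2.85 drive xy [-86.0132  47.7143] z 161.2049696108325 toolx yaw rel drive 90.04847016927953 z [ 0.0022  0.0001 -1.    ] F [ 0.3163 -0.332   0.1432] Fdrive [ 0.228  -0.3979] gap 0.00018077250994185886 J7 105.21811981332337
(-30.0, 46.0, 160.0) shift [-0.0018  0.056   0.0013] rows 0.896838630402087
```

View pics/top1.png

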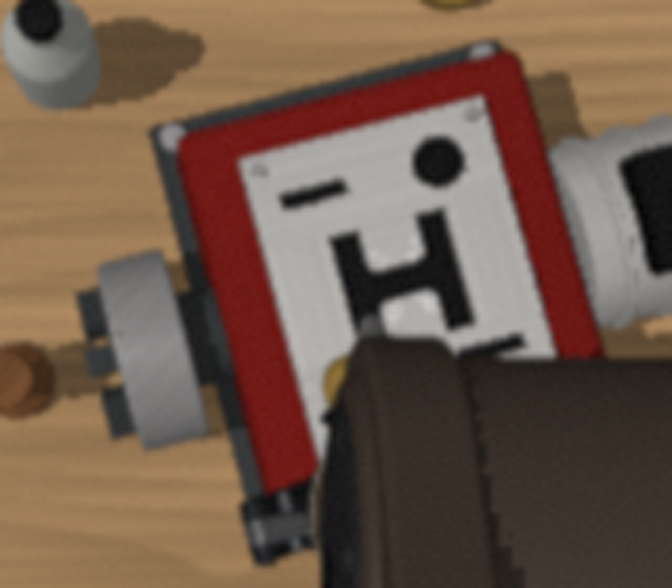

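View pics/sc1.png

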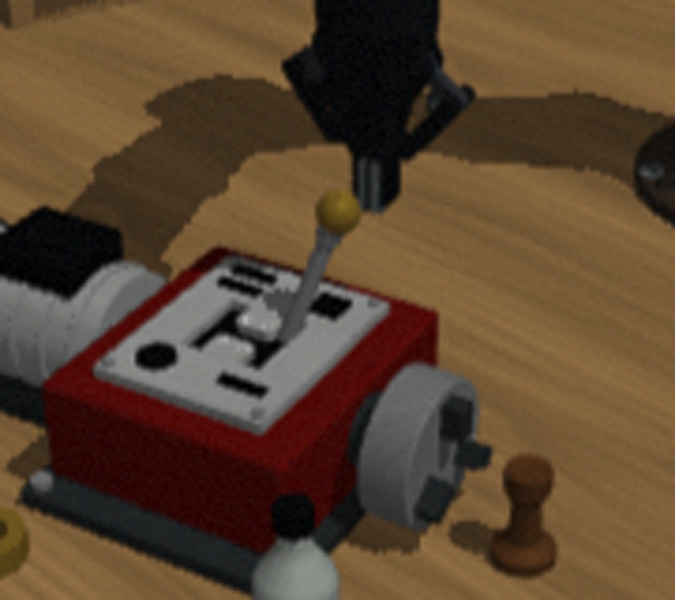

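View pics/w1.png

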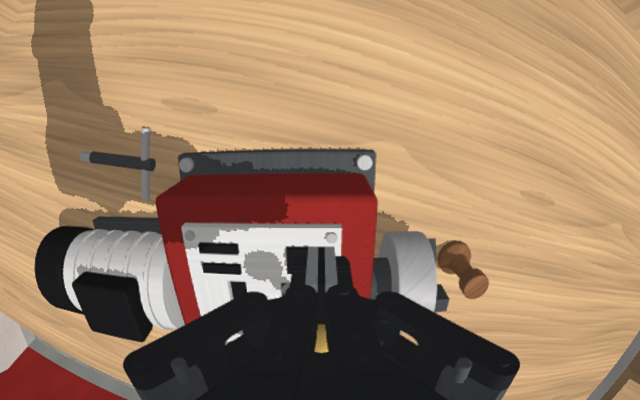

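The closed fingers stand just behind the ball, in line with the lane. Next I push along +x (tool y) towards the cross channel.

```bash
cat > look.py <<'E'
import sys,cv2,numpy as np
from bench import cams
n=sys.argv[1]
c=cams.capture("scene");t=c["image"]
np.savez("/tmp/scene.npz",**c)
cv2.imwrite(f"pics/sc{n}.png",cv2.resize(t[125:225,235:355],(720,600),interpolation=cv2.INTER_CUBIC))
c=cams.capture("top");t=c["image"]
np.savez("/tmp/top.npz",**c)
cv2.imwrite(f"pics/top{n}.png",cv2.resize(t[145:285,270:430],(672,588),interpolation=cv2.INTER_CUBIC))
E
python3 -m creep '[[[0,0.008,0],[0,0,0]],[[-0.001,0.008,0],[0,0,0]],[[0,0.008,0],[0,0,0]],[[0,0.008,0],[0,0,0]],[[0,0.008,0],[0,0,0]],[[0,0.008,0],[0,0,0]],[[0,0.006,0],[0,0,0]],[[0,0,0],[0,0,0]]]'; python3 go.py -30,46,160; python3 look.py 2
```

```text
time: 4.0
tcp_pos: [0.5305, -0.0115, 0.1602]
orientation: [[-0.239, 0.971, 0.0], [0.971, 0.239, -0.0], [-0.0, 0.0, -1.0]]
contact_force: [-0.5, -0.6, -0.1]
finger_gap: -0.0003
t 4.0 drive xy [-33.2806  46.7608] z 160.23751998516363 toolx yaw rel drive 90.02287926631438 z [ 0.0004 -0.0001 -1.    ] F [-0.5292 -0.6406 -0.0879] Fdrive [-0.6668 -0.4958] gap -0.0003454824983780289 J7 105.01252706674846
(-30.0, 46.0, 160.0) shift [-0.0008  0.0033  0.0002] rows 0.054016834673559756
```

View pics/sc2.png

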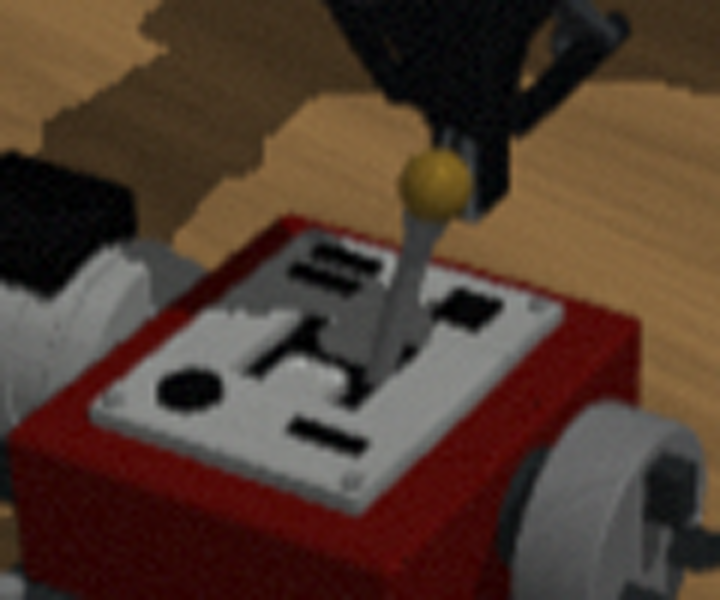

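View pics/top2.png

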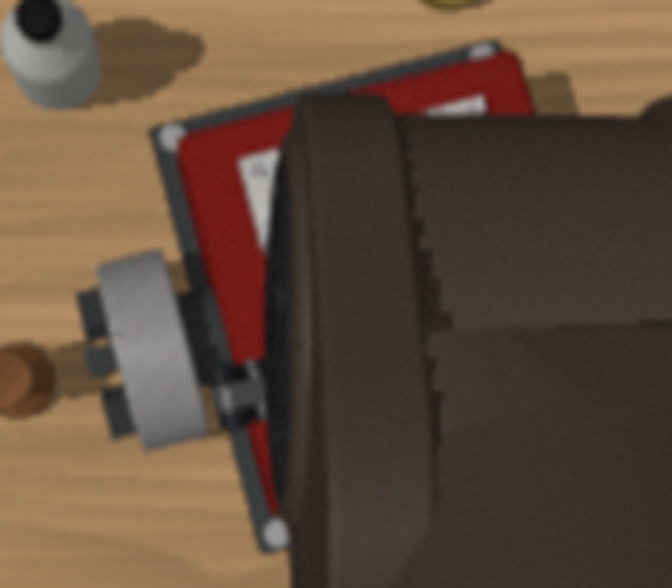

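```bash
cat > ball.py <<'E'
import sys
from h import *
from scipy.optimize import least_squares
yaw=np.radians(13.8);c=np.array([.574,-.049])
Rd=np.array([[np.cos(yaw),-np.sin(yaw)],[np.sin(yaw),np.cos(yaw)]])
def proj(n,w):
    x=P[n]@np.append(w,1);return x[:2]/x[2]
def ball(p,q):
    b=.17*np.array([np.sin(p)*np.cos(q),np.sin(q),np.cos(p)*np.cos(q)]);return np.append(c+Rd@b[:2],.02+b[2])
u=[235+(float(sys.argv[1])+.5)/6-.5,125+(float(sys.argv[2])+.5)/6-.5]
if len(sys.argv)>3: u[0]+=float(sys.argv[3]);u[1]+=float(sys.argv[4])
f=least_squares(lambda a:proj("scene",ball(*a))-u,[0,0]);print("p,q",f.x,"ball mm",170*np.sin(f.x))
E
python3 ball.py 436 186
# initial check
python3 - <<'E'
import sys;sys.argv=["",str(((225+82.5/1-82.5)+452.5/5-.5-235+.5)*6-.5),str((135+82.5/5-.5-125+.5)*6-.5)]
exec(open("ball.py").read())
E
```

```text
p,q [-0.05584242  0.2681055 ] ball mm [-9.48827745 45.03386654]
p,q [-0.27706619  0.26304476] ball mm [-46.5009341   44.20370256]
```

The scene view puts the ball at x≈-9.5 mm, 24 mm ahead of the TCP. I'll push 9 mm more to centre it, then back off.

```bash
python3 -m creep '[[[0,0.005,0],[0,0,0]],[[0,0.004,0],[0,0,0]],[[0,0,0],[0,0,0]]]'; python3 go.py -60,46,160; python3 look.py 3
```

```text
time: 4.47
tcp_pos: [0.5391, -0.0094, 0.1603]
orientation: [[-0.239, 0.971, 0.0], [0.971, 0.239, -0.0], [-0.0, 0.0, -1.0]]
contact_force: [-0.9, 0.1, 0.8]
finger_gap: -0.0001
t 4.475 drive xy [-24.4399  46.8005] z 160.3140146617499 toolx yaw rel drive 90.0239291270698 z [ 0.0003 -0.     -1.    ] F [-0.8755  0.1218  0.8494] Fdrive [-0.8211  0.3271] gap -9.8843417880193e-05 J7 104.95152362876296
(-60.0, 46.0, 160.0) shift [-0.0008 -0.0356  0.0003] rows 0.569127756959466
```

View pics/sc3.png

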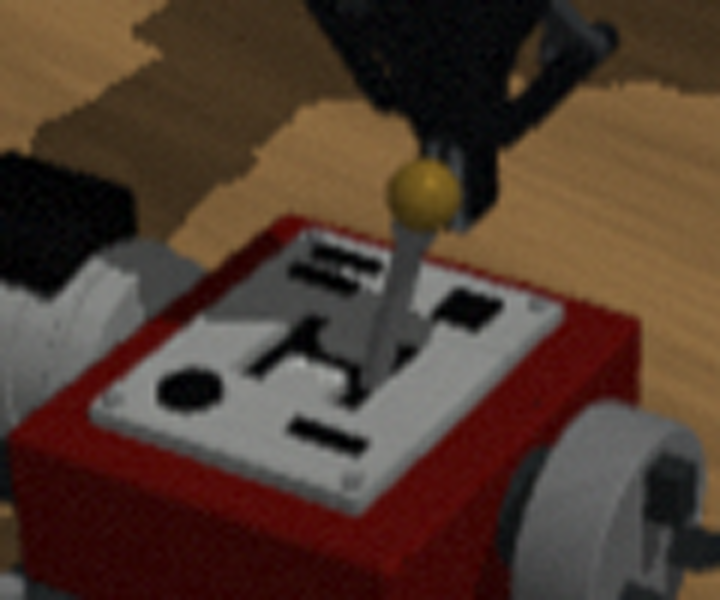

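```bash
python3 ball.py 425 195; python3 -m creep '[[[0,-0.02,0],[0,0,0]],[[0,-0.02,0],[0,0,0]],[[0.03,0,0],[0,0,0]],[[0.025,0,0],[0,0,0]],[[0,0,0],[0,0,0.1745]],[[0,0,0],[0,0,0.1745]],[[0,0,0],[0,0,0.1745]],[[0,0,0],[0,0,0.1745]],[[0,0,0],[0,0,0.1745]],[[0,0,0],[0,0,0.1745]],[[0,0,0],[0,0,0.1745]],[[0,0,0],[0,0,0.1745]]]'; python3 -m creep '[[[0,0,0],[0,0,0.1745]],[[0,0,0],[0,0,0]]]'; python3 go.py 0,95,160 0,75,160 0,46,160;  python3 look.py 4
```

```text
p,q [-0.00618102  0.26895986] ball mm [-1.05076589 45.1739019 ]
time: 6.08
tcp_pos: [0.4869, 0.0345, 0.1604]
orientation: [[0.917, 0.399, 0.001], [0.399, -0.917, 0.0], [0.001, -0.0, -1.0]]
contact_force: [-0.3, -0.1, 0.3]
finger_gap: -0.0
time: 6.32
tcp_pos: [0.4869, 0.0346, 0.1603]
orientation: [[0.971, 0.24, 0.0], [0.24, -0.971, -0.0], [0.0, 0.0, -1.0]]
contact_force: [0.4, 0.4, -0.6]
finger_gap: 0.0
t 6.325 drive xy [-64.6958 101.9247] z 160.3256083512419 toolx yaw rel drive 0.10726223384979683 z [ 0.0003 -0.0001 -1.    ] F [ 0.3837  0.437  -0.6467] Fdrive [0.4769 0.3329] gap 4.859569042440559e-05 J7 17.117498199396536
(0.0, 95.0, 160.0) shift [0.0647 0.007  0.0003] rows 1.0410588888445722
(0.0, 75.0, 160.0) shift [-0.    0.02  0.  ] rows 0.3200000000000002
(0.0, 46.0, 160.0) shift [-0.0001  0.029   0.    ] rows 0.4639999999999999
```

View pics/sc4.png

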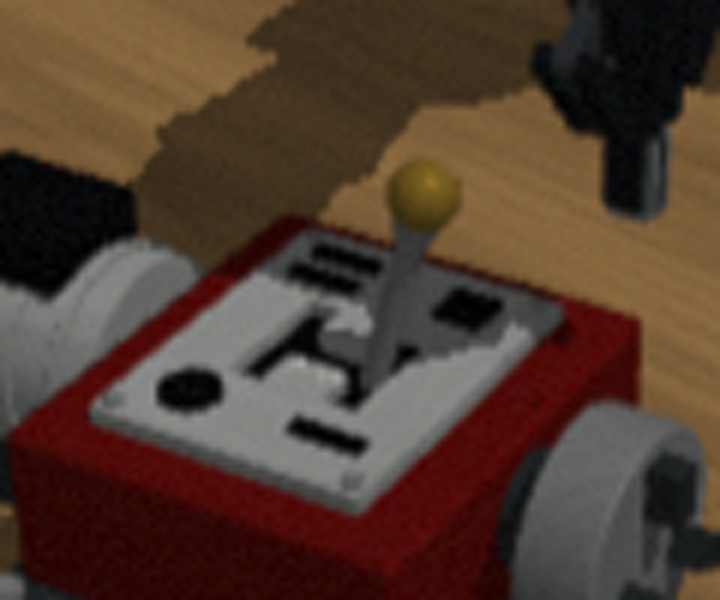

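View pics/top4.png

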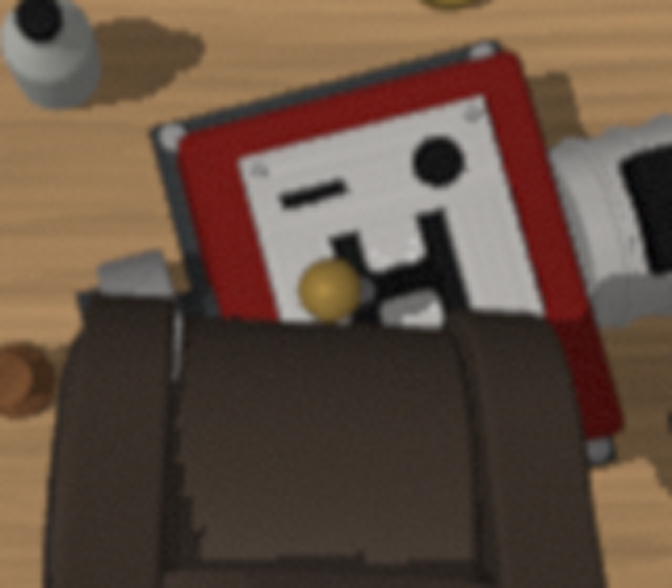

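```bash
python3 - <<'E'
from h import *
yaw=np.radians(13.8);c=np.array([.574,-.049])
Rd=np.array([[np.cos(yaw),-np.sin(yaw)],[np.sin(yaw),np.cos(yaw)]])
w=onz("top",(270+330.5/4.2-.5,145+290.5/4.2-.5),.184);print(w,Rd.T@(w[:2]-c)*1e3)
E
python3 -m creep '[[[0.033,0.003,0],[0,0,0]],[[0.032,0.004,0],[0,0,0]],[[0,0.008,0],[0,0,0]],[[0,0,0],[0,0,0]]]'; python3 go.py 0,75,160 0,-25,160
```

```text
[ 0.56301458 -0.00461572  0.184     ] [-0.0811806  45.72348819]
time: 6.92
tcp_pos: [0.5529, 0.0341, 0.1601]
orientation: [[0.971, 0.239, -0.001], [0.239, -0.971, -0.001], [-0.001, 0.0, -1.0]]
contact_force: [-0.3, 0.8, -0.2]
finger_gap: -0.0001
t 6.925 drive xy [-0.6787 85.7261] z 160.09100907412767 toolx yaw rel drive 0.034358479512619056 z [-0.0008 -0.0005 -1.    ] F [-0.2813  0.7642 -0.1523] Fdrive [-0.0909  0.8092] gap -0.00011101678582152369 J7 20.117396221472863
(0.0, 75.0, 160.0) shift [0.0007 0.0107 0.0001] rows 0.17196701378206783
(0.0, -25.0, 160.0) shift [-0.0001  0.1     0.    ] rows 1.6
```

The ball is centred on the cross channel in both views. Now I push it along -y (tool y), in two stages.

```bash
python3 -m creep '[[[0,0.008,0],[0,0,0]],[[0,0.008,0],[0,0,0]],[[0,0.008,0],[0,0,0]],[[0,0.008,0],[0,0,0]],[[0,0.008,0],[0,0,0]],[[0,0.008,0],[0,0,0]],[[0,0,0],[0,0,0]]]'; python3 go.py 0,-22,160;  python3 look.py 5
```

```text
time: 7.8
tcp_pos: [0.5651, -0.0123, 0.1603]
orientation: [[0.971, 0.238, 0.0], [0.238, -0.971, -0.001], [0.0, 0.001, -1.0]]
contact_force: [0.3, 0.5, -0.3]
finger_gap: -0.0002
t 7.8 drive xy [ 0.0837 37.7235] z 160.29964180701862 toolx yaw rel drive -0.04284018320483085 z [ 0.0002 -0.0006 -1.    ] F [ 0.2921  0.4951 -0.3144] Fdrive [0.4018 0.4111] gap -0.00018041851261202743 J7 25.27364350437716
(0.0, -22.0, 160.0) shift [-0.      0.0597  0.0003] rows 0.9555892470252488
```

View pics/sc5.png

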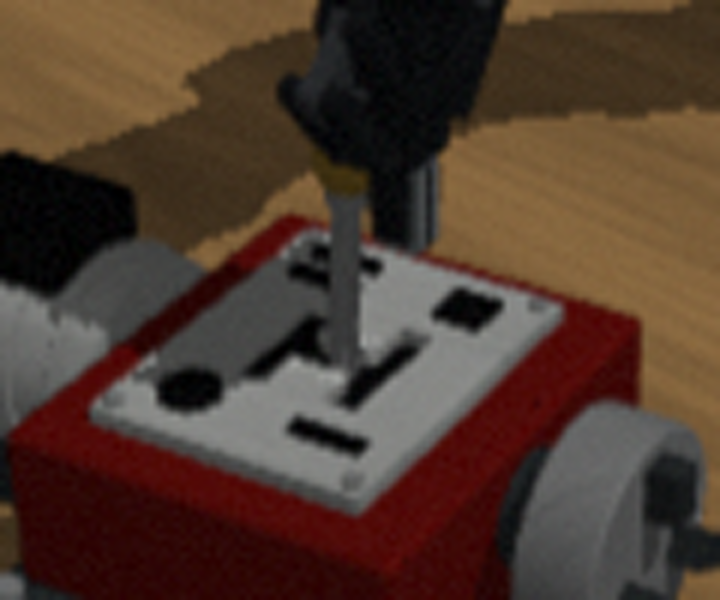

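```bash
python3 -m creep '[[[0,0.008,0],[0,0,0]],[[0,0.008,0],[0,0,0]],[[0,0.008,0],[0,0,0]],[[0,0.008,0],[0,0,0]],[[0,0.008,0],[0,0,0]],[[0,0.008,0],[0,0,0]],[[0,0.006,0],[0,0,0]],[[0,0.005,0],[0,0,0]],[[0,0,0],[0,0,0]]]'; python3 go.py 0,-22,160;  python3 look.py 6
```

```text
time: 9.02
tcp_pos: [0.5791, -0.0691, 0.1603]
orientation: [[0.971, 0.238, 0.0], [0.238, -0.971, -0.0], [0.0, 0.0, -1.0]]
contact_force: [-0.3, -0.3, -0.1]
finger_gap: 0.0001
t 9.025 drive xy [  0.1599 -20.7253] z 160.32742473264443 toolx yaw rel drive -0.005771763267031105 z [ 0.0001 -0.0002 -1.    ] F [-0.2857 -0.3345 -0.1183] Fdrive [-0.3572 -0.2567] gap 0.00010865245289140189 J7 31.433711393989338
(0.0, -22.0, 160.0) shift [-0.0002  0.0013  0.0003] rows 0.021212715003430173
```

View pics/sc6.png

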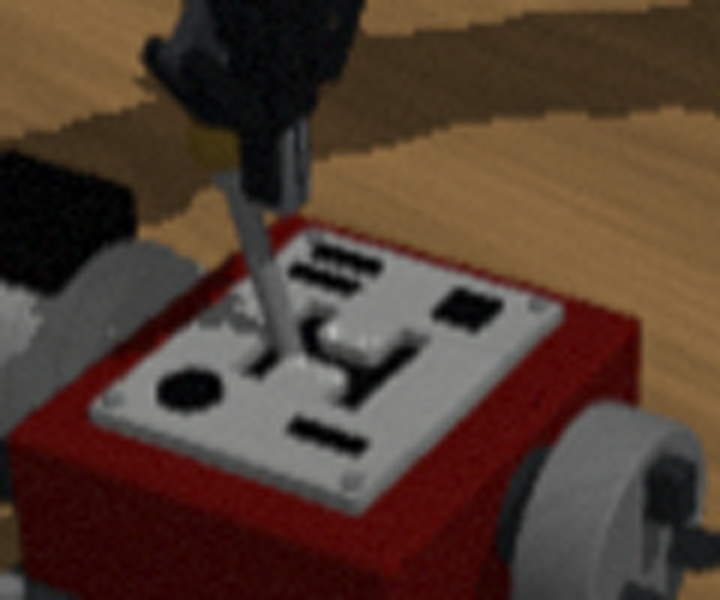

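```bash
python3 ball.py 217 143; python3 -m creep '[[[0,0.002,0],[0,0,0]],[[0,0.001,0],[0,0,0]],[[0,0,0],[0,0,0]]]';python3 go.py 0,10,160
```

```text
p,q [ 0.02805302 -0.27317574] ball mm [  4.76838752 -45.86443123]
time: 9.5
tcp_pos: [0.5797, -0.0714, 0.1602]
orientation: [[0.971, 0.239, -0.0], [0.239, -0.971, 0.0], [-0.0, -0.0, -1.0]]
contact_force: [0.6, 1.4, -0.9]
finger_gap: -0.0
t 9.5 drive xy [  0.2277 -23.0827] z 160.24122083501535 toolx yaw rel drive 0.03674683634927156 z [-0.0001  0.0001 -1.    ] F [ 0.5576  1.3917 -0.8974] Fdrive [0.8735 1.2185] gap -4.712264962442624e-05 J7 31.732789471334563
(0.0, 10.0, 160.0) shift [-0.0002 -0.0331  0.0002] rows 0.5293491491166811
```

```bash
python3 -m creep '[[[0,-0.018,0],[0,0,0]],[[0,-0.017,0],[0,0,0]],[[-0.035,0,0],[0,0,0]],[[-0.035,0,0],[0,0,0]],[[0,0,0],[0,0,-0.1745]],[[0,0,0],[0,0,-0.1745]],[[0,0,0],[0,0,-0.1745]],[[0,0,0],[0,0,-0.1745]],[[0,0,0],[0,0,-0.1745]],[[0,0,0],[0,0,-0.1745]],[[0,0,0],[0,0,-0.1745]],[[0,0,0],[0,0,-0.1745]]]'; python3 -m creep '[[[0,0,0],[0,0,-0.1745]],[[0,0,0],[0,0,0]]]'; python3 go.py -65,-46,160 -35,-46,160 22,-46,160;  python3 look.py 7
```

```text
time: 11.0
tcp_pos: [0.5033, -0.0528, 0.1604]
orientation: [[-0.074, 0.997, 0.0], [0.997, 0.074, 0.0], [0.0, 0.0, -1.0]]
contact_force: [-0.4, 0.1, 0.5]
finger_gap: 0.0004
time: 11.25
tcp_pos: [0.5033, -0.0532, 0.1604]
orientation: [[-0.239, 0.971, 0.0], [0.971, 0.239, 0.0], [0.0, 0.0, -1.0]]
contact_force: [-0.2, -0.4, 0.8]
finger_gap: -0.0
t 11.25 drive xy [-69.6571  12.823 ] z 160.43402106412447 toolx yaw rel drive 90.02444946890905 z [ 0.0003  0.0004 -1.    ] F [-0.1988 -0.407   0.8094] Fdrive [-0.2901 -0.3478] gap -7.317870926453405e-06 J7 108.47998978464877
(-65.0, -46.0, 160.0) shift [-0.0588  0.0046  0.0004] rows 0.94413865011433
(-35.0, -46.0, 160.0) shift [-0.    0.03  0.  ] rows 0.47999999999999976
(22.0, -46.0, 160.0) shift [-0.     0.057  0.   ] rows 0.9120000000000005
```

View pics/sc7.png

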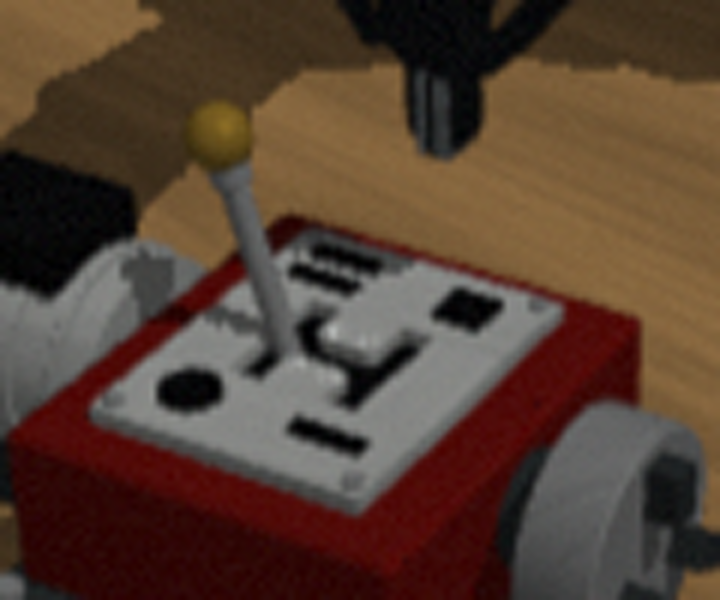

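View pics/top7.png

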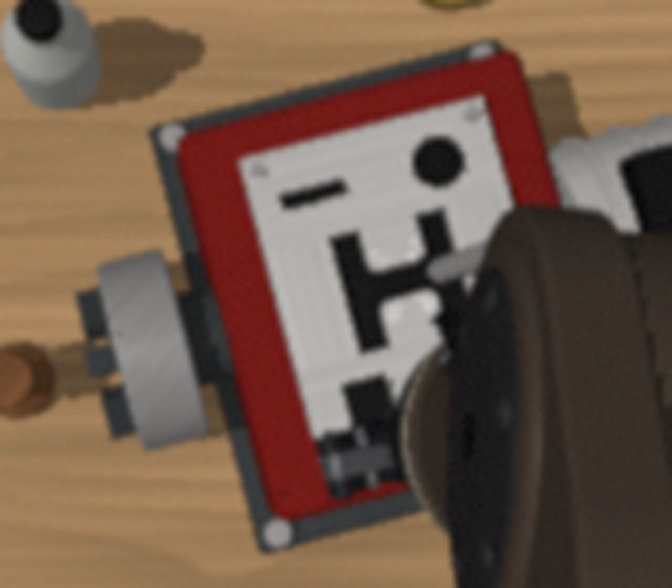

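The lever is in the right lane, at the cross channel, with the ball at (219,135). I'll move in behind it and push along +x.

```bash
python3 ball.py 219 135; python3 -m creep '[[[-0.03,0.002,0],[0,0,0]],[[-0.03,0.002,0],[0,0,0]],[[0,0.01,0],[0,0,0]],[[0,0.01,0],[0,0,0]],[[0,0.01,0],[0,0,0]],[[0,0.008,0],[0,0,0]],[[0,0.008,0],[0,0,0]],[[0,0.008,0],[0,0,0]],[[0,0.008,0],[0,0,0]],[[0,0.008,0],[0,0,0]],[[0,0,0],[0,0,0]]]'; python3 go.py 22,-46,160;  python3 look.py 8
```

```text
p,q [-0.01784603 -0.30026309] ball mm [ -3.03366334 -50.28116128]
time: 12.72
tcp_pos: [0.5902, -0.0946, 0.1602]
orientation: [[-0.239, 0.971, 0.0], [0.971, 0.239, -0.0], [-0.0, 0.0, -1.0]]
contact_force: [-0.6, 0.3, 1.2]
finger_gap: 0.0002
t 12.725 drive xy [  4.8569 -48.1657] z 160.16845719951542 toolx yaw rel drive 90.03367637089484 z [ 0.0003 -0.     -1.    ] F [-0.6151  0.2708  1.18  ] Fdrive [-0.5327  0.4097] gap 0.00020149277099089466 J7 113.74544795896702
(22.0, -46.0, 160.0) shift [0.0022 0.0171 0.0002] rows 0.2764835605032688
```

View pics/sc8.png

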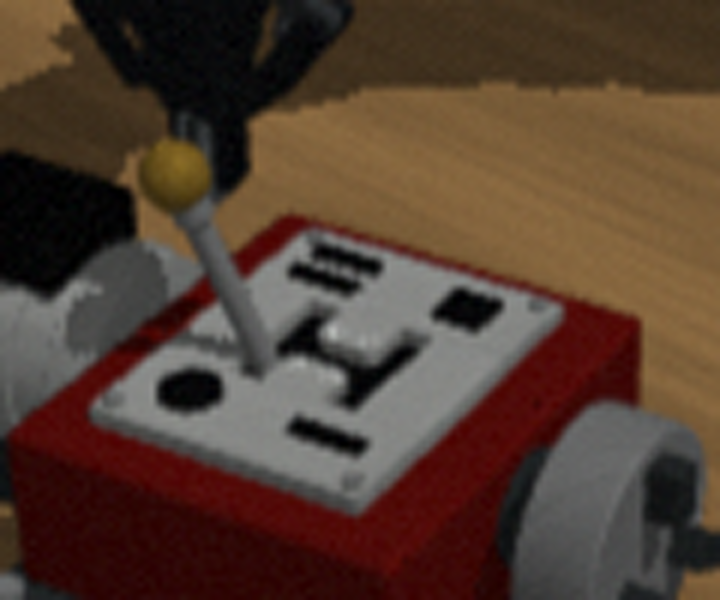

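```bash
python3 ball.py 176 173; python3 -m creep '[[[0,0.006,0],[0,0,0]],[[0.001,0.005,0],[0,0,0]],[[0,0.004,0],[0,0,0]],[[0,0.002,0],[0,0,0]],[[0,0,0],[0,0,0]]]'; python3 go.py; python3 -m creep '[[[0,0.0015,0],[0,0,0]],[[0,0,0],[0,0,0]]]'; python3 go.py
```

```text
p,q [ 0.16712322 -0.29497593] ball mm [ 28.27887856 -49.42185994]
time: 13.45
tcp_pos: [0.606, -0.0897, 0.1602]
orientation: [[-0.239, 0.971, -0.0], [0.971, 0.239, 0.0], [0.0, -0.0, -1.0]]
contact_force: [-0.0, -0.4, -0.7]
finger_gap: -0.0002
t 13.45 drive xy [ 21.3715 -47.1262] z 160.20410632638098 toolx yaw rel drive 90.02176335463115 z [-0.      0.0001 -1.    ] F [-0.0276 -0.4349 -0.6663] Fdrive [-0.1305 -0.4158] gap -0.0001924947428906446 J7 113.23587467631314
time: 13.7
tcp_pos: [0.6072, -0.0894, 0.1602]
orientation: [[-0.239, 0.971, -0.0], [0.971, 0.239, 0.0], [0.0, -0.0, -1.0]]
contact_force: [-1.8, -0.8, -0.8]
finger_gap: 0.0002
t 13.7 drive xy [ 22.6226 -47.1349] z 160.24673913334505 toolx yaw rel drive 90.0197911389852 z [-0.0003  0.0001 -1.    ] F [-1.8002 -0.8297 -0.8387] Fdrive [-1.9462 -0.3764] gap 0.00019852191286719726 J7 113.20360138816001
```

```bash
python3 -m creep '[[[0,0.0015,0],[0,0,0]],[[0,0,0],[0,0,0]]]'; python3 go.py;python3 -m creep '[[[0,0.001,0],[0,0,0]],[[0,0,0],[0,0,0]]]'; python3 go.py; python3 look.py 9
```

```text
time: 13.95
tcp_pos: [0.6082, -0.0892, 0.1601]
orientation: [[-0.239, 0.971, -0.001], [0.971, 0.239, -0.0], [0.0, -0.001, -1.0]]
contact_force: [-3.9, -0.4, -0.8]
finger_gap: 0.0003
t 13.95 drive xy [ 23.6499 -47.1628] z 160.05486883248702 toolx yaw rel drive 90.00631294431577 z [-0.0013 -0.     -1.    ] F [-3.8686 -0.3695 -0.8424] Fdrive [-3.8451  0.5639] gap 0.0003204448228179667 J7 113.16453281335765
time: 14.2
tcp_pos: [0.6087, -0.089, 0.1599]
orientation: [[-0.238, 0.971, -0.002], [0.971, 0.238, -0.0], [0.0, -0.002, -1.0]]
contact_force: [-6.8, -0.8, -0.7]
finger_gap: -0.0001
t 14.2 drive xy [ 24.169  -47.1706] z 159.92712220408893 toolx yaw rel drive 89.99799847633922 z [-0.0022 -0.0001 -1.    ] F [-6.7828 -0.7679 -0.673 ] Fdrive [-6.7702  0.8722] gap -0.00014190662002408716 J7 113.13992232725182
```

View pics/sc9.png

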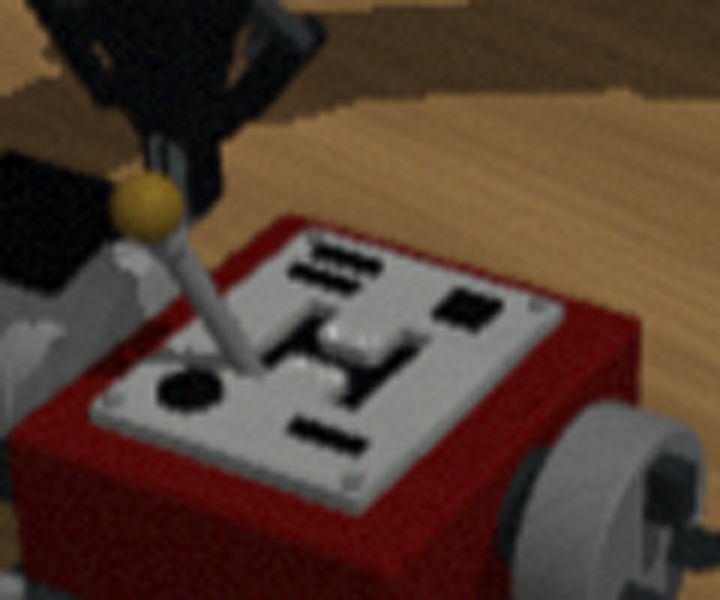

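Force rose to 6.8 N against the slot's end, so the lever is home. I'll back off along -x, raise the tool and swing away so the view is clear.

```bash
python3 ball.py 146 208; python3 -m creep '[[[0,-0.01,0],[0,0,0]],[[0,-0.03,0],[0,0,0]],[[0,-0.04,0],[0,0,0]],[[0,-0.04,-0.02],[0,0,0]],[[0,0,-0.04],[0,0,0]],[[0,0,-0.04],[0,0,0]],[[0.05,-0.02,-0.02],[0,0,0]],[[0.05,-0.02,0],[0,0,0]],[[0.05,0,0],[0,0,0]],[[0.05,0,0],[0,0,0]],[[0.05,0,0],[0,0,0]],[[0,0,0],[0,0,0]]]'; python3 -m creep '[[[0.05,0,0],[0,0,0]],[[0.05,0,0],[0,0,0]],[[0,0,0],[0,0,0]],[[0,0,0],[0,0,0]]]'; python3 go.py; python3 look.py 10; python3 - <<'E'
import numpy as np,cv2
cv2.imwrite("pics/full10.png",np.load("/tmp/top.npz")["image"])
E
```

```text
p,q [ 0.29822331 -0.29091746] ball mm [ 49.94980874 -48.76131411]
time: 15.8
tcp_pos: [0.3941, 0.1194, 0.281]
orientation: [[-0.245, 0.969, 0.002], [0.969, 0.245, 0.002], [0.002, 0.003, -1.0]]
contact_force: [0.1, -2.0, -0.1]
finger_gap: -0.0003
time: 16.3
tcp_pos: [0.3715, 0.2118, 0.2805]
orientation: [[-0.238, 0.971, 0.001], [0.971, 0.238, -0.0], [-0.0, 0.001, -1.0]]
contact_force: [0.2, -1.1, 0.6]
finger_gap: 0.0
t 16.3 drive xy [-134.4863  301.5744] z 280.45920480709344 toolx yaw rel drive 89.96829032971716 z [ 0.0009 -0.     -1.    ] F [ 0.2001 -1.0863  0.6026] Fdrive [-0.0648 -1.1027] gap 3.801935998413598e-05 J7 66.24569427061938
```

View pics/sc10.png

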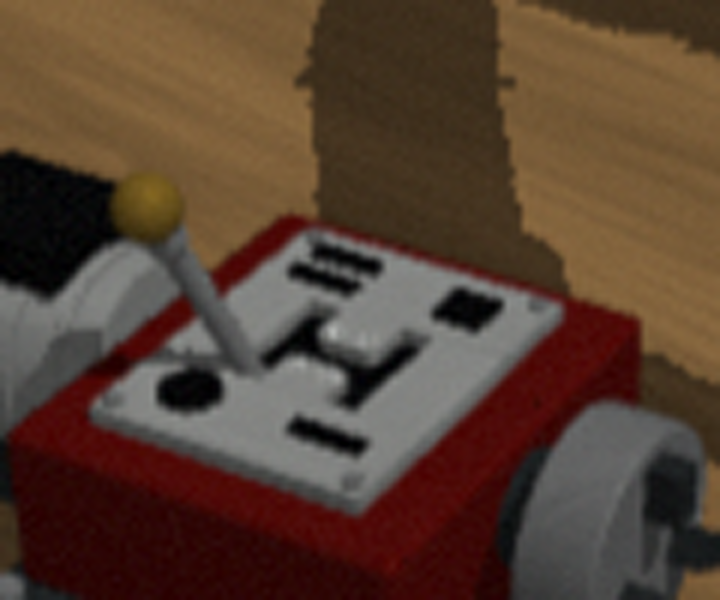

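View pics/full10.png

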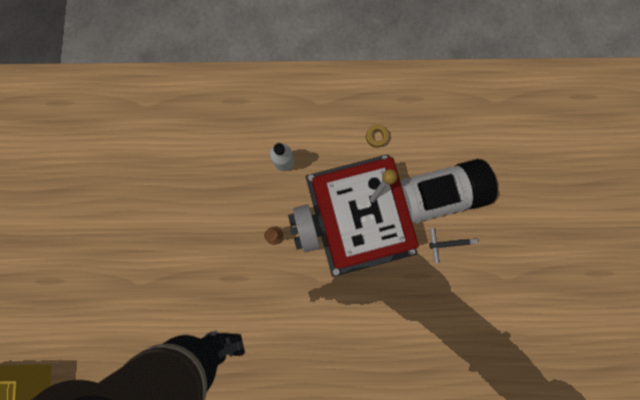

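View pics/top10.png

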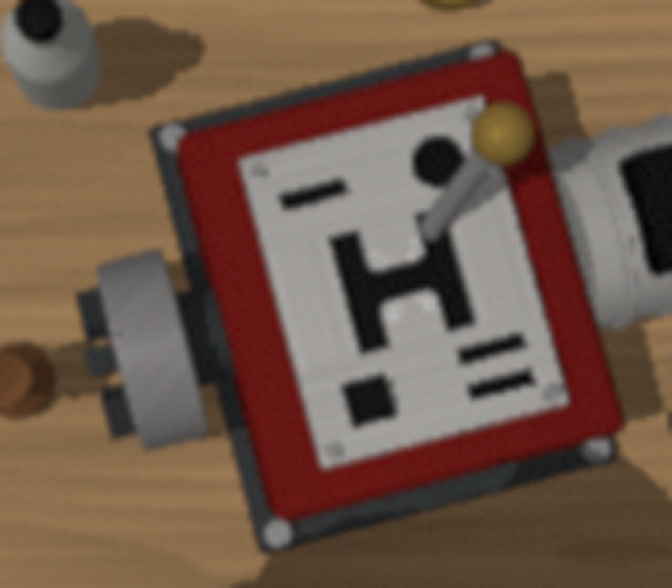

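The ball, at top pixel (390,177), stands beyond the far right slot beside the disc, and it stayed put after release. The oil bottle (281,155), collar (377,135), spindle (274,236) and key (440,244) are where they started, and the arm is clear.

```bash
python3 - <<'E'
from h import *
yaw=np.radians(13.8);c=np.array([.574,-.049])
Rd=np.array([[np.cos(yaw),-np.sin(yaw)],[np.sin(yaw),np.cos(yaw)]])
w=onz("top",(270+503.5/4.2-.5,145+133.5/4.2-.5),.177);print(Rd.T@(w[:2]-c)*1e3)
from bench import r
print(abs(r.read_state()["dq"]).max());print(r.hand_in())
E
```

```text
[ 48.25078279 -47.30959502]
0.2772301471279922
the job is handed in; nothing more can be done
None
```

The lever is in the far right slot, the one marked by the disc, and the job is handed in. The hand-in reports no verdict.

With the gripper shut, I pushed the ball from the side in three moves: out of the near left slot to the cross channel, across to the right lane, then forward. The forward push ended against the slot's end at 6.8 N, well under the 40 N limit. No other slot was run home, and the run used about 16 s of the 48 s.

**Lever position:** After I backed off, the top view put the ball at x = +48 mm, y = -47 mm. The scene view, taken while I was still pushing, gave +50 and -49 mm (lever_fore about 0.29, lever_cross about -0.28). They differ by about 2 mm, the calibration's own error, and both are past the 0.25 and 0.2 rad limits.

**Surroundings:** The loose things look unmoved in the top view, judged by eye. The arm is clear of everything, about 0.3 m from the drive. The force reading there was about 1 N, roughly its level in free air.

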